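# Feel out the capstan hole and nip the press

### The job

Glued leather swatches lie in the small screw press and have to be nipped tight. Pick up the steel tommy bar and hold it level, feel with its nose along the slot at the back of the round housing on top of the press until you find the hidden hole in the screw head, and push the bar fully home. Then swing the bar clockwise (seen from above) until the screw comes up tight, with the bar pointing straight out of the back of the press, and leave the bar in its hole.

Things in the scene. Friction and masses are not known exactly. Their poses are not given: they have to be found in the camera images.
- press: Dark green screw press, bolted down. Origin: centre of its underside, on the vertical screw axis; z up, +x straight out of its back, +y to the left of +x. Base 140 x 150 mm (x, y), 14 high. Columns at y = +-58 mm carry a 150 mm crosshead; cap nuts end 101 mm up. On it a round housing: a ledge of 56 mm radius, 86 to 104 mm up, above it a cover of 50 mm radius up to 130 mm, a screw end up to 138 mm.
- screw_head (a point): Point on the screw axis 109 mm above the table, the mid height of the hidden hole. About it, inside the housing, turns the screw head: a steel drum of 40 mm radius with a vertical face. It turns stiffly (0.8 N m) and stays where it is left. Clockwise from above tightens; it stops dead when its hole points straight back (press +x). The drum's angle at the start is not known.
- slot_right (a point): Right end of the slot in the housing wall, on the outer edge of its sill. The slot is level, 16.5 mm high (sill 104 mm above the table, roof 120.5 mm), and goes round the housing from here (17 degrees to the -y side of straight back) to slot_left; elsewhere the wall is closed. The sill is a flat ledge out to 56 mm radius, the roof ends at 50 mm, the drum's face is at 40 mm.
- slot_left (a point): Left end of the same slot, on the sill's outer edge, 95 degrees to the +y side of straight back. Somewhere in the drum's face behind the slot is its one hole, radial, at 20 to 72 degrees to the +y side of straight back: 10.5 mm wide, 12 mm high (103 to 115 mm above the table), mouth flared sideways to 16 mm, 28 mm deep, so its bottom is 12 mm from the axis.
- tommy_bar: Plain steel tommy bar lying on the table, 128 mm long, about 0.1 kg: a square shank, 12 x 12 x 60 mm, from which a round rod of 9 mm diameter with a domed end, the nose, runs 62 mm along +x; a small round button is at the other end. Origin: underside of the shank's middle; z up.
- bar_nose (a point): Foremost point of the tommy bar's round nose, 92 mm along +x from the shank's middle, on the bar's axis.
- bar_shank (a point): Middle of the tommy bar's square shank, on the bar's axis (6 mm above the table when it lies there); hold it here.

How it is judged:
On the way, in this order (a step that is already met when the one before it is completed fails the run):
1. the bar's nose is pushed home in the hidden hole (distance between bar_nose and screw_head below 0.018 m), for 0.2 s.
2. the bar, in its hole, has been swung until it points straight back (distance between bar_nose and screw_head below 0.02 m and y of bar_shank in the frame of press below 0.008 m), for 0.2 s.
At the end, for the whole second after the job is handed in: The tommy bar rests in the hidden hole with its nose within 20 mm of the screw axis (home is 12 mm), it points straight out of the back of the press (the middle of its shank less than 8 mm to the left of the press's middle line: the screw is tight), and it is released and at rest (all of step 2 and x of bar_shank in the frame of press above 0.08 m and linear speed of tommy_bar below 0.02 m/s); the robot touches nothing.
It also fails if it takes over 64 s, if anything falls off the work surface, if the arm or the gripper's body presses on something with over 40 N, if the wrist force passes 120 N, or if a joint passes its speed limit or range.

### The arm

A 7-joint arm with a two-finger parallel gripper is mounted at the origin on the work surface; the furniture and walls round the work are solid. World frame = base frame: x ahead of the robot, y to its left, z up, the work surface at z = 0. Lengths are in m, angles in rad, forces in N, time in s.
With the tool pointing down it reaches from about 0.425 to 1.025 m from the base axis. Payload 9.4 kg.
Tool frame: the origin (TCP) lies midway between the tips of the shut fingers; the grasp point (between the pads) lies 19 mm behind it (env.grip_depth is the distance from the TCP to the grasp point, in m); z points along the fingers, y is the line along which they close (so a half turn about z gives the same grasp; the last joint's range is limited). The gripper opens to 85 mm and grips with 20 to 120 N. Pads are 22 mm wide; open, the fingers measure 114 mm over their backs; the gripper's body (76 mm by 85 mm) begins 54 mm behind the grasp point. The pads swing forward as they close: fully open they stand 13 mm farther back than shut.
Start: joints at [-1.352, 0.599, -0.003, 1.599, 0.002, 0.943, -0.08], TCP at [0.211, 0.694, 0.231] pointing down, gripper open.
Joint ranges: [-2.57, 2.57], [-0.35, 1.97], [-1.29, 1.29], [0.11, 2.56], [-1.05, 4.19], [0.11, 1.86], [-2.63, 2.63]. Speed limits (rad/s): [2.22, 2.22, 3.01, 3.01, 3.14, 3.14, 3.14].

### API

Orientations are given as a rotation vector (axis times angle).
In Python, from rig import get_state, vision, workorder, env gives the robot as it stands.
- The arm moves only by the tool move_arm, never from a script. Its argument "commands" is a list that holds one entry, the list of rows, each a list of 5 numbers: the opening, from 0 (shut) to 1 (fully open), then the shift along the tool's x, y, z in mm, then the turn about the tool's z in rad. A call has 1 to 5 rows; each row is the pose to reach, as a shift and turn from the pose commanded when the call began, along the tool's axes at that moment; what a row does not reach only later rows make up. A row lasts 1/8 s, in which the tool goes at most 62.5 mm and 10.7 degrees, less where a joint would pass 70% of its speed; a pose out of reach is approached as far as the arm can. A call with a gripper value outside its range is refused whole. The fingers move at their own pace and stop on an object; "grip_force" is the grip in N (left out, the last holds). Time passes only in rows, so rows that repeat a pose let the fingers close. It gives the time, the measured TCP pose, the force, the opening and the grip force at its end, in the units of the state.
- get_state(): the state, without advancing time (a new reading comes with each control period).
- vision.snapshot(name): name is "scene" or "top" or "wrist"; returns the picture (384x512x3 uint8, blue, green, red); there is no depth.
- vision.calibration(name): a dict with "fx", "fy", "cx", "cy" (pixels), "rvec" (rotation vector, rad) and "tvec" (3), from world to camera coordinates, as OpenCV has them; the wrist camera has in their place "tool_from_camera" (4x4, takes a point from camera to tool coordinates, whose origin is the TCP and whose axes are the flange's). Camera axes: x right, y down, z forward; pixel columns grow to the right and rows downward; lengths in m; the calibration is good to about 2 mm. A picture is of the moment at which its call begins: read the wrist's pose just before it. calibration takes no time and is no camera call.
- workorder.finish_job(): hands the job in; it is judged then, once.
The state is a dict: "clock": time; "qpos": joint angles; "joint_velocities": joint speeds; "tau": joint torques, N m; "position": TCP position; "tcp_rot": TCP orientation; "force": force on the tool from outside, world axes, zero at the start; "moment": the same for the moment, N m; "width": opening from 0.0 (shut) to 1.0 (fully open); "grip_force": force on a finger pad.
Only numpy, scipy, OpenCV 4.12 (cv2) and the standard library are available. Lean on these libraries where they do the work, as an engineer would, in place of code of your own. Each camera call takes 0.05 s, during which the arm holds its last target. There are 200 camera calls.

## Working session

There is one attempt and no reset: what is moved stays moved. The work goes in short steps, Python scripts to look and compute and a tool call to move; the robot and the scene stay as the last step left them, time stands still between calls to the robot, and variables do not carry over. Pictures are saved under pics/ and viewed, at most 10 in all, crops included, and the job is handed in when it is done.

Besides the shell and the picture viewer there is one more tool, called after ">>>" as name(argument=value, ...) on one line, values as JSON. move_arm: Moves the arm, as the interface text tells. Its arguments: {"type":"object","properties":{"commands":{"type":"array","items":{"type":"array","items":{"type":"array","items":{"type":"number"}}}},"grip_force":{"type":"number"}},"required":["commands"]}

```bash
mkdir -p pics; ls
python3 - <<'E'
from rig import get_state, vision, workorder, env
import cv2
s=get_state(); print(s)
for n in ("scene","top"):
    cv2.imwrite(f"pics/{n}0.png",cv2.resize(vision.snapshot(n),(800,600),interpolation=cv2.INTER_CUBIC)); print(vision.calibration(n))
print(vision.calibration("wrist"), env.grip_depth)
E
```

```text
pics
{'clock': 0.0, 'qpos': array([-1.35167927,  0.60014424, -0.00257335,  1.60013717,  0.0018346 ,
        0.94289865, -0.07981309]), 'joint_velocities': array([-6.45967831e-04,  2.69698735e-04,  2.02656459e-03, -1.75107104e-06,
       -1.38858662e-03, -1.55058129e-04,  2.27194576e-04]), 'tau': array([ 2.88468354e-04, -7.76459098e+01,  1.56582512e+00, -2.58002490e+01,
        1.24776451e-02,  8.89770716e-03,  1.72984733e-05]), 'position': array([0.21122107, 0.69305064, 0.23040012]), 'tcp_rot': array([-4.62823459e-01, -3.10723369e+00,  2.48720750e-03]), 'force': array([-0.83184303,  0.75603893, -0.07746639]), 'moment': array([-0.0102796 ,  0.00567845,  0.00079703]), 'grip_force': 0.0, 'width': 1.0008643573933131}
{'fx': 385.0033205836718, 'fy': 385.0033205836718, 'cx': 251.31010327431642, 'cy': 198.97399272165896, 'rvec': array([ 2.03077303, -0.97762413,  0.4644464 ]), 'tvec': array([-0.37334046,  0.22107199,  0.70621592])}
{'fx': 484.2872328795332, 'fy': 484.2872328795332, 'cx': 254.97089479447558, 'cy': 184.19042963204566, 'rvec': array([ 2.16778327, -2.14433624,  0.18158763]), 'tvec': array([-0.16266684,  0.44706596,  0.98939846])}
{'fx': 332.98307856019187, 'fy': 332.98307856019187, 'cx': 249.5132030126216, 'cy': 193.1041066014508, 'tool_from_camera': array([[ 6.85230954e-04, -9.48607213e-01, -3.16455188e-01,
         8.19351754e-02],
       [ 9.99999635e-01,  8.11788682e-04, -2.68088180e-04,
         4.58929988e-04],
       [ 5.11205122e-04, -3.16454889e-01,  9.48607422e-01,
        -1.42655123e-01],
       [ 0.00000000e+00,  0.00000000e+00,  0.00000000e+00,
         1.00000000e+00]])} 0.0187
```

View pics/scene0.png

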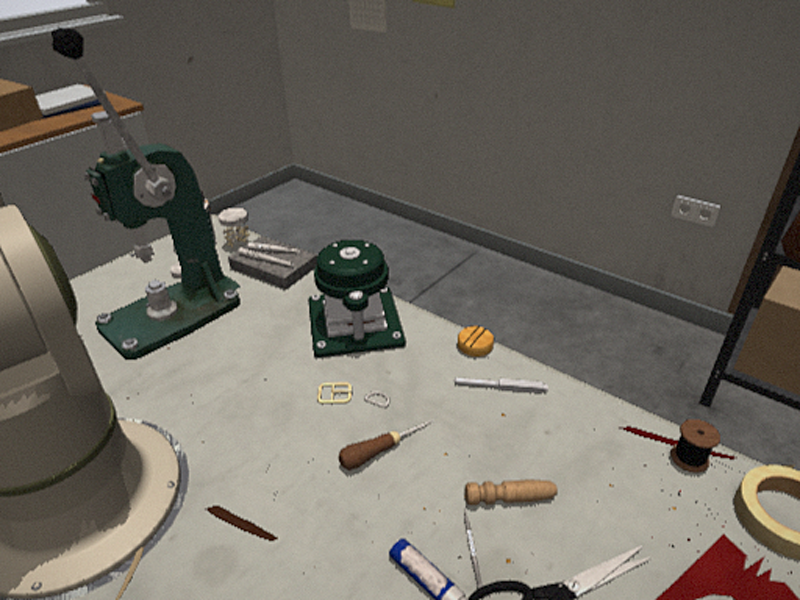

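View pics/top0.png

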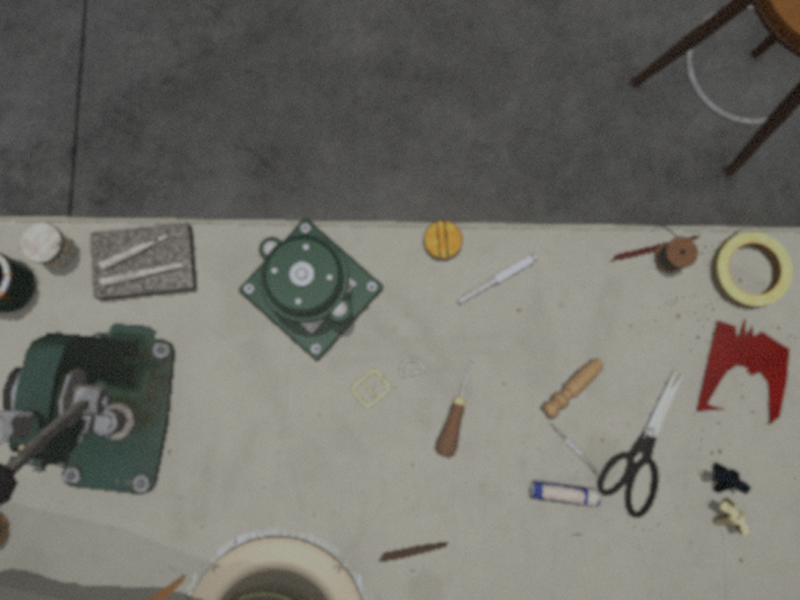

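```bash
cat > h.py <<'E'
import numpy as np, cv2
from scipy.spatial.transform import Rotation as R
from rig import get_state, vision, workorder, env
def cam(n):
    c=vision.calibration(n); K=np.array([[c['fx'],0,c['cx']],[0,c['fy'],c['cy']],[0,0,1]])
    if n=='wrist':
        s=get_state(); T=np.eye(4); T[:3,:3]=R.from_rotvec(s['tcp_rot']).as_matrix(); T[:3,3]=s['position']
        W=np.linalg.inv(T@c['tool_from_camera']); return K,W[:3,:3],W[:3,3]
    return K,cv2.Rodrigues(c['rvec'])[0],c['tvec']
def px2w(C,uv,z):
    K,Rm,t=C; d=Rm.T@np.linalg.solve(K,[uv[0],uv[1],1]); o=-Rm.T@t
    return o+d*(z-o[2])/d[2]
def w2px(C,p):
    K,Rm,t=C; q=K@(Rm@np.asarray(p)+t); return q[:2]/q[2]
E
python3 - <<'E'
from h import *
S,T=cam('scene'),cam('top')
f=.64
for n,uv,z in [("cover",(302,273),.138),("nutA",(268,247),.101),("nutB",(340,310),.101),("c1",(306,227),.014),("c2",(373,287),.014),("c3",(316,349),.014),("c4",(248,289),.014),("bar1",(458,302),.006),("bar2",(535,258),.006)]:
    print(n,px2w(T,np.array(uv)*f,z).round(4))
for n,uv,z in [("cover",(349,253),.138),("bar1",(455,381),.006),("bar2",(547,387),.006),("c",(320,350),.014),("c",(397,338),.014)]:
    print(n,px2w(S,np.array(uv)*f,z).round(4))
print(-S[1].T@S[2], -T[1].T@T[2])
a=cv2.resize(cv2.imread("pics/scene0.png")[220:370,290:410],(400,500),interpolation=cv2.INTER_CUBIC)
b=cv2.resize(cv2.imread("pics/top0.png")[210:370,235:390],(400,400),interpolation=cv2.INTER_CUBIC)
im=np.zeros((600,800,3),np.uint8); im[:500,:400]=a; im[:400,400:]=b
c=cv2.resize(cv2.imread("pics/top0.png")[245:315,445:550],(300,200)); im[400:,400:700]=c
cv2.imwrite("pics/crop.png",im)
E
```

```text
cover [ 0.4503 -0.0383  0.138 ]
nutA [0.4893 0.0097 0.101 ]
nutB [ 0.4099 -0.0832  0.101 ]
c1 [ 0.5358 -0.0287  0.014 ]
c2 [ 0.4525 -0.1232  0.014 ]
c3 [ 0.3662 -0.0469  0.014 ]
c4 [0.4475 0.0484 0.014 ]
bar1 [ 0.4341 -0.2415  0.006 ]
bar2 [ 0.4977 -0.35    0.006 ]
cover [ 0.443  -0.0426  0.138 ]
bar1 [ 0.4342 -0.2411  0.006 ]
bar2 [ 0.5024 -0.3479  0.006 ]
c [ 0.359  -0.0506  0.014 ]
c [ 0.4508 -0.1233  0.014 ]
[-0.09260326 -0.57180228  0.59284369] [ 0.30011252 -0.13564751  1.04726788]
```

View pics/crop.png

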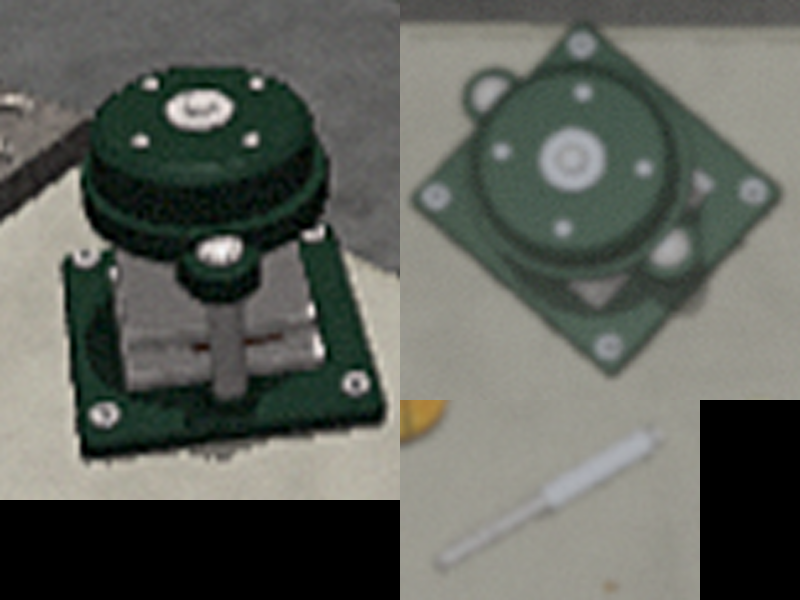

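Run:
```python
from h import *
S,T=cam('scene'),cam('top'); f=.64
def tri(a,b):
    A=[]
    P=[C[0]@np.c_[C[1],C[2]] for C in (S,T)]
    X=cv2.triangulatePoints(P[0],P[1],np.array(a,float)*f,np.array(b,float)*f).ravel(); X=X[:3]/X[3]
    return X.round(3), (w2px(S,X)/f).round(0),(w2px(T,X)/f).round(0)
print("knob",tri((67,42),(0,485)))
print("lever hub",tri((157,187),(90,400)))
print("top of frame",tri((175,148),(118,345)))
for uv in [(162,350),(142,483),(72,475)]: print(px2w(T,np.array(uv)*f,.015).round(3))
print("press", tri((349,253),(302,273)))
print("cover c", px2w(T,np.array([302,273])*f,.134))
p=[.448,-.038]
for z in (.138,): print(w2px(S,[*p,z])/f,w2px(T,[*p,z])/f)
```

```text
knob (array([0.231, 0.158, 0.439]), array([68., 42.]), array([ -1., 486.]))
lever hub (array([0.295, 0.17 , 0.238]), array([159., 187.]), array([ 89., 401.]))
top of frame (array([0.338, 0.133, 0.291]), array([192., 146.]), array([109., 358.]))
[0.363 0.161 0.015]
[0.187 0.178 0.015]
[0.197 0.27  0.015]
press (array([ 0.451, -0.037,  0.132]), array([350., 253.]), array([301., 274.]))
cover c [ 0.45096215 -0.03783183  0.134     ]
[349.00057178 250.57658993] [301.73266717 274.8671395 ]
```

>>> move_arm(commands=[[[1,-285,-115,-50,0],[1,-285,-115,-50,0],[1,-285,-115,-50,0],[1,-285,-115,-50,0],[1,-285,-115,-50,0]]])

```text
clock: 0.72
position: [0.4518, 0.4988, 0.2814]
tcp_rot: [-0.463, -3.107, 0.001]
force: [0.5, 0.9, 0.2]
width: 0.997
grip_force: 0.0
```

>>> move_arm(commands=[[[1,-216,-195,0,0],[1,-216,-195,0,0],[1,-216,-195,0,0],[1,-216,-195,0,0],[1,-216,-195,0,0]]])

```text
clock: 1.35
position: [0.6016, 0.2473, 0.2811]
tcp_rot: [0.468, 3.106, -0.002]
force: [0.7, -0.4, -0.3]
width: 0.999
grip_force: 0.0
```

>>> move_arm(commands=[[[1,-73,-239,0,0],[1,-73,-239,0,0],[1,-73,-239,0,0],[1,-73,-239,0,0]]])

```text
clock: 1.85
position: [0.6, -0.0009, 0.2811]
tcp_rot: [-0.463, -3.107, 0.0]
force: [0.4, -0.3, 0.0]
width: 1.003
grip_force: 0.0
```

>>> move_arm(commands=[[[1,-6,-260,0,0.18],[1,-6,-260,0,0.36],[1,-6,-260,0,0.54],[1,-6,-260,0,0.73],[1,-6,-260,0,0.73]]])

```text
clock: 2.48
position: [0.5281, -0.2542, 0.2814]
tcp_rot: [1.553, 2.73, -0.003]
force: [0.5, 0.9, 0.4]
width: 0.998
grip_force: 0.0
```

```bash
cat >> h.py <<'E'
def shift(p,yaw=None):
    s=get_state(); Rm=R.from_rotvec(s['tcp_rot']).as_matrix()
    d=Rm.T@(np.asarray(p)-s['position'])*1000
    y=np.arctan2(Rm[1,0],Rm[0,0]); t=0 if yaw is None else -((np.radians(yaw)-y+np.pi)%(2*np.pi)-np.pi)
    print("shift",d.round(1),"turn",round(t,4),"yaw",np.degrees(y).round(2))
E
python3 - <<'E'
from h import *
C=cam('wrist'); im=vision.snapshot('wrist')
for p in [(.434,-.2412,.006),(.4817,-.3199,.006),(.4995,-.349,.006),(.4505,-.0378,.138)]: print(w2px(C,p)*1.5625)
cv2.imwrite("pics/w1.png",cv2.resize(im,(800,600),interpolation=cv2.INTER_CUBIC)); print(get_state()['qpos'])
np.save("c1.npy",np.c_[C[0],C[1],C[2]])
shift([.4817,-.3199,.002],121.2)
E
```

```text
[294.9571237  158.52548634]
[302.2531065 273.0596662]
[304.87601336 311.67748358]
[ 492.19885146 -221.67409573]
[ 0.13706127  0.38679078  0.29517517  1.88303425 -0.13956799  0.8918479
  1.03974157]
shift [-33.  -74.4 279.4] turn -0.0044 yaw 120.95
```

View pics/w1.png

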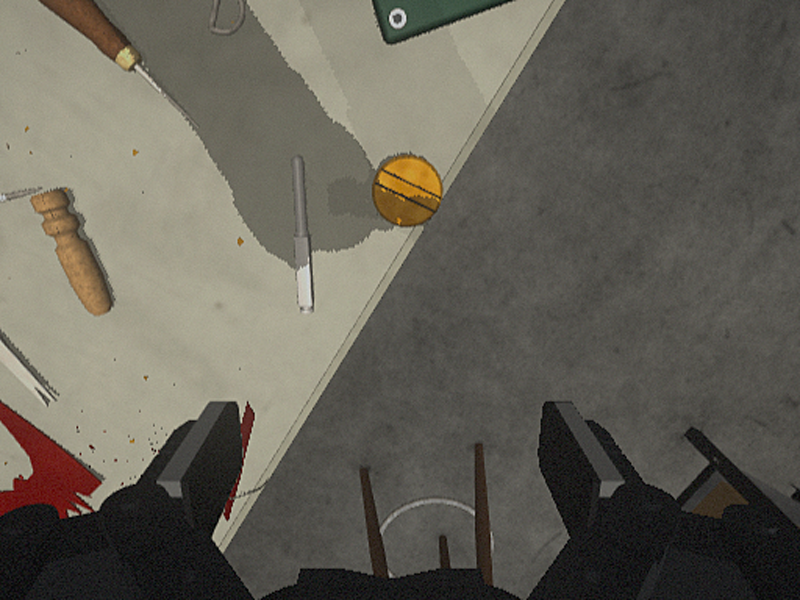

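Run:
```python
from h import *
c=np.load("c1.npy"); C=(c[:,:3],c[:,3:6],c[:,6])
n=px2w(C,np.array((298,156))/1.5625,.006); b=px2w(C,np.array((306.,311))/1.5625,.006); k=px2w(C,np.array((390,44))/1.5625,.014)
bolt=px2w(C,np.array((397,18))/1.5625,.016)
d=n-b; print(n,b,np.linalg.norm(d),np.degrees(np.arctan2(d[1],d[0])),n-d/np.linalg.norm(d)*.092,k,bolt)
```

```text
[ 0.43515403 -0.23831426  0.006     ] [ 0.50003712 -0.34796604  0.006     ] 0.12741007942369414 120.61363051030492 [ 0.48200467 -0.31749138  0.006     ] [ 0.45683331 -0.13537861  0.014     ] [ 0.45277208 -0.11898476  0.016     ]
```

>>> move_arm(commands=[[[1,-32,-73,60,0],[1,-32,-73,120,0],[1,-32,-73,180,0],[1,-32,-73,240,0],[1,-32,-73,260,0]]])

```text
clock: 3.15
position: [0.4844, -0.3124, 0.0183]
tcp_rot: [-1.536, -2.737, -0.002]
force: [0.6, 0.1, -0.6]
width: 0.998
grip_force: 0.0
```

>>> move_arm(commands=[[[1,0,0,18.5,0],[0,0,0,18.5,0],[0,0,0,18.5,0],[0,0,0,18.5,0],[0,0,0,18.5,0]]], grip_force=70)

```text
clock: 3.78
position: [0.485, -0.3148, 0.0039]
tcp_rot: [1.54, 2.736, 0.0]
force: [-0.3, 0.5, 0.6]
width: 0.141
grip_force: 3.0
```

>>> move_arm(commands=[[[0,0,0,0,0],[0,0,0,0,0]]])

```text
clock: 4.03
position: [0.485, -0.3149, 0.0042]
tcp_rot: [1.54, 2.736, 0.0]
force: [0.4, 0.9, 10.6]
width: 0.112
grip_force: 68.5
```

>>> move_arm(commands=[[[0,0,0,-20,0],[0,0,0,-60,0],[0,0,0,-106,0],[0,0,0,-106,0],[0,0,0,-106,0]]])

```text
clock: 4.65
position: [0.4845, -0.3143, 0.1089]
tcp_rot: [1.541, 2.737, 0.0]
force: [0.2, 0.4, -0.5]
width: 0.113
grip_force: 68.9
```

Run:
```python
from h import *
C=cam('wrist'); im=vision.snapshot('wrist'); t=vision.snapshot('scene'); s=get_state(); print(s['position'],s['width'],s['grip_force'],s['force'])
np.save("c2.npy",np.c_[C[0],C[1],C[2]])
a=cv2.resize(im[130:384,150:362],(500,600),interpolation=cv2.INTER_CUBIC)
S=cam('scene'); u=w2px(S,s['position']); print(u)
x,y=int(u[0]),int(u[1]); x=min(max(x,50),461); b=cv2.resize(t[y-80:y+70,x-50:x+50],(300,450),interpolation=cv2.INTER_CUBIC)
o=np.zeros((600,800,3),np.uint8); o[:,:500]=a; o[:450,500:]=b
cv2.imwrite("pics/w2.png",o)
```

```text
[ 0.48399628 -0.31416393  0.10788737] 0.1109625143911524 68.85369300842285 [-0.2261205  -0.89342043 -1.72402546]
[337.36937033 208.90941153]
```

View pics/w2.png

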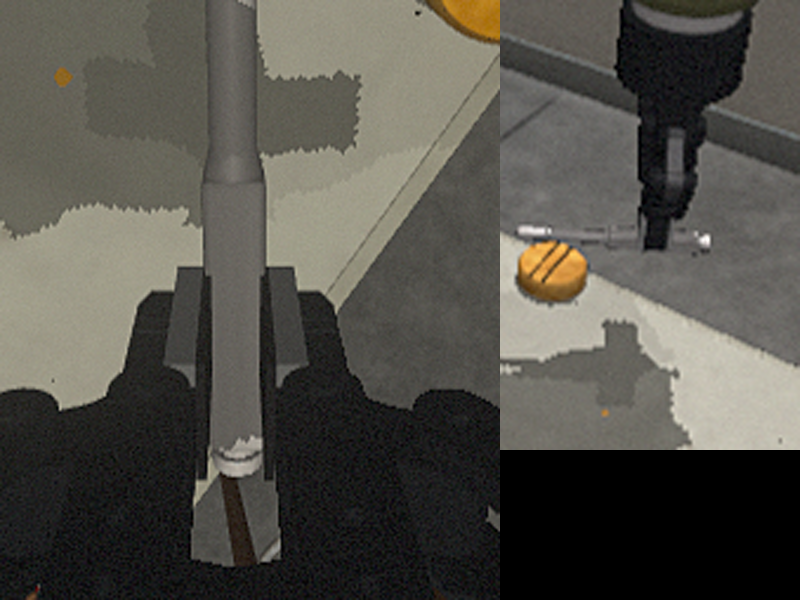

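Run:
```python
from h import *
c=vision.calibration('wrist'); K=np.array([[c['fx'],0,c['cx']],[0,c['fy'],c['cy']],[0,0,1]]); M=c['tool_from_camera']
def t(u,v,z):
    d=M[:3,:3]@np.linalg.solve(K,[u,v,1]); o=M[:3,3]; return (o+d*(z-o[2])/d[2])*1000
for v in (206,207,208): print(t(249.6,v,-.008))
for v in (318,320.5,325.6): print(t(250,v,-.004))
W=np.linalg.inv(M)
for x in (90,92,94):
    q=K@(W[:3]@np.array([x/1e3,0,-.0019,1])); print(x,q[:2]/q[2])
```

```text
[31.24145805 -0.05302602 -8.        ]
[30.77967606 -0.05267149 -8.        ]
[30.31695402 -0.05231625 -8.        ]
[-30.29981531   0.19546836  -4.        ]
[-31.81616727   0.19720935  -4.        ]
[-34.93670831   0.20079218  -4.        ]
90 [249.84746233  60.68088361]
92 [249.85258653  55.19194349]
94 [249.85776076  49.64940779]
```

>>> move_arm(commands=[[[0,25,43,0,-0.133],[0,50,87,0,-0.266],[0,75,130,0,-0.4],[0,100,174,0,-0.53],[0,125,217,0,-0.664]]])

```text
clock: 5.38
position: [0.6053, -0.0937, 0.1074]
tcp_rot: [-0.558, -3.089, 0.0]
force: [0.7, 0.1, -1.2]
width: 0.11
grip_force: 68.8
```

>>> move_arm(commands=[[[0,0,0,0,0],[0,0,0,0,0]]])

```text
clock: 5.62
position: [0.6044, -0.0956, 0.1076]
tcp_rot: [-0.566, -3.088, 0.001]
force: [-0.1, -0.7, -1.0]
width: 0.11
grip_force: 68.9
```

Run:
```python
from h import *
s=get_state(); print(s['position'],s['force'],s['qpos'])
C=cam('wrist'); im=vision.snapshot('wrist')
np.save("c3.npy",np.c_[C[0],C[1],C[2]])
cv2.imwrite("pics/w3.png",cv2.resize(im,(800,600),interpolation=cv2.INTER_CUBIC))
shift([.5,-.05,.11],159)
for p in [(.4505,-.0355,.138)]: print(w2px(C,p)*1.5625)
```

```text
[ 0.60438124 -0.0956467   0.10764729] [-0.1294682  -0.66815294 -1.00004367] [ 0.00913821  0.6227985   0.08217312  1.96784447 -0.08997341  0.55657558
  1.36062824]
shift [113.9   6.3  -1.9] turn 0.0027 yaw 159.15
[ 398.34035924 -439.62591187]
```

View pics/w3.png

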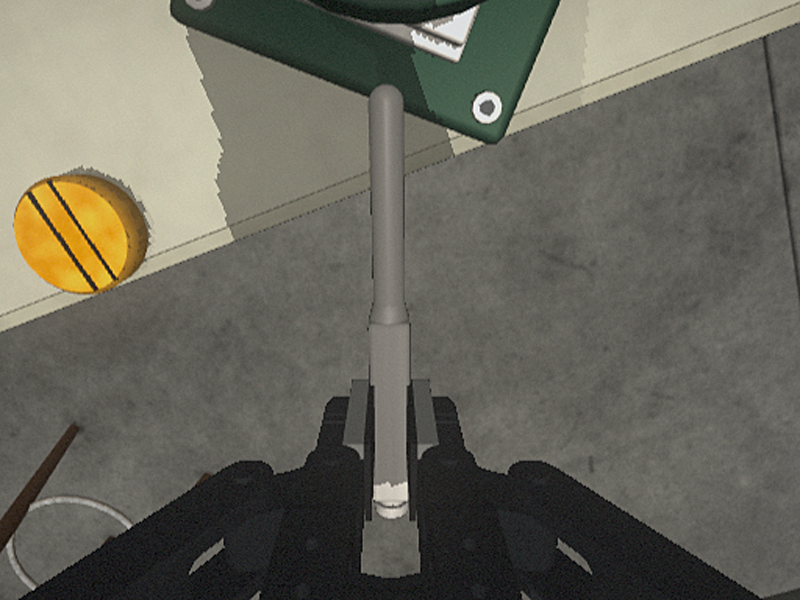

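Run:
```python
from h import *
c=np.load("c3.npy"); C=(c[:,:3],c[:,3:6],c[:,6])
for uv in [(487,107),(200,1)]: print(px2w(C,np.array(uv)/1.5625,.016))
for uv in [(400,22)]: print(px2w(C,np.array(uv)/1.5625,.104),px2w(C,np.array(uv)/1.5625,.086))
e=np.radians(-21)
a=[];
for th in np.arange(-60,40,5):
    q=np.radians(th); a.append((th,*(w2px(C,[.4505+.056*np.cos(q),-.0355+.056*np.sin(q),.104])*1.5625).round(0)))
print(a)
```

```text
[ 0.53425517 -0.02495488  0.016     ]
[ 0.45588783 -0.12006605  0.016     ]
[ 0.50506353 -0.05488935  0.104     ] [ 0.50221858 -0.05350575  0.086     ]
[(np.int64(-60), np.float64(250.0), np.float64(-45.0)), (np.int64(-55), np.float64(267.0), np.float64(-31.0)), (np.int64(-50), np.float64(284.0), np.float64(-19.0)), (np.int64(-45), np.float64(302.0), np.float64(-9.0)), (np.int64(-40), np.float64(321.0), np.float64(-1.0)), (np.int64(-35), np.float64(340.0), np.float64(6.0)), (np.int64(-30), np.float64(359.0), np.float64(10.0)), (np.int64(-25), np.float64(379.0), np.float64(13.0)), (np.int64(-20), np.float64(398.0), np.float64(14.0)), (np.int64(-15), np.float64(418.0), np.float64(12.0)), (np.int64(-10), np.float64(437.0), np.float64(9.0)), (np.int64(-5), np.float64(456.0), np.float64(4.0)), (np.int64(0), np.float64(475.0), np.float64(-3.0)), (np.int64(5), np.float64(494.0), np.float64(-12.0)), (np.int64(10), np.float64(512.0), np.float64(-22.0)), (np.int64(15), np.float64(529.0), np.float64(-35.0)), (np.int64(20), np.float64(546.0), np.float64(-49.0)), (np.int64(25), np.float64(562.0), np.float64(-66.0)), (np.int64(30), np.float64(578.0), np.float64(-84.0)), (np.int64(35), np.float64(592.0), np.float64(-103.0))]
```

>>> move_arm(commands=[[[0,0,4,0,-0.015],[0,15,4,0,-0.015],[0,30,4,0,-0.015],[0,30,4,0,-0.015]]])

```text
clock: 6.18
position: [0.5768, -0.0804, 0.109]
tcp_rot: [-0.541, -3.093, -0.0]
force: [1.0, -0.1, -0.7]
width: 0.112
grip_force: 68.9
```

>>> move_arm(commands=[[[0,1,0,0,0],[0,2,0,0,0],[0,3,0,0,0],[0,3,0,0,0]]])

```text
clock: 6.68
position: [0.5758, -0.0799, 0.1087]
tcp_rot: [0.542, 3.094, -0.0]
force: [-0.1, -0.9, -1.1]
width: 0.11
grip_force: 68.9
```

>>> move_arm(commands=[[[0,1,0,0,0],[0,2,0,0,0],[0,3,0,0,0],[0,3,0,0,0]]])

```text
clock: 7.18
position: [0.5731, -0.0786, 0.1089]
tcp_rot: [0.542, 3.094, 0.0]
force: [0.5, 1.8, -0.9]
width: 0.112
grip_force: 68.9
```

>>> move_arm(commands=[[[0,1,0,0,0],[0,2,0,0,0],[0,3,0,0,0],[0,3,0,0,0]]])

```text
clock: 7.68
position: [0.5712, -0.0775, 0.1091]
tcp_rot: [0.542, 3.093, 0.001]
force: [4.8, 1.8, -0.7]
width: 0.112
grip_force: 69.0
```

>>> move_arm(commands=[[[0,0,1,0,0],[0,0,2,0,0],[0,0,2,0,0],[0,2,2,0,0],[0,2,2,0,0]]])

```text
clock: 8.3
position: [0.5687, -0.075, 0.1088]
tcp_rot: [-0.542, -3.094, -0.0]
force: [3.1, 2.8, -1.0]
width: 0.109
grip_force: 68.9
```

>>> move_arm(commands=[[[0,0,1,0,0],[0,0,2,0,0],[0,1.5,2,0,0],[0,3,2,0,0],[0,3,2,0,0]]])

```text
clock: 8.93
position: [0.5664, -0.0724, 0.1088]
tcp_rot: [-0.542, -3.094, 0.0]
force: [-0.3, 0.4, -1.3]
width: 0.112
grip_force: 68.9
```

>>> move_arm(commands=[[[0,0,3,0,-0.033],[0,0.3,6,0,-0.066],[0,0.5,9,0,-0.1],[0,2,9,0,-0.1],[0,4,9,0,-0.1]]])

```text
clock: 9.55
position: [0.566, -0.0625, 0.1088]
tcp_rot: [-0.387, -3.118, 0.0]
force: [0.4, -0.2, -1.1]
width: 0.111
grip_force: 68.8
```

```bash
cat >> h.py <<'E'
def rep(A=(.4515,-.035)):
    s=get_state(); Rm=R.from_rotvec(s['tcp_rot']).as_matrix(); n=s['position']+.092*Rm[:,0]; a=np.r_[A,.109]-n; 
    print("pos",s['position'].round(4),"yaw",np.degrees(np.arctan2(Rm[1,0],Rm[0,0])).round(2),"nose r",np.hypot(*a[:2]).round(4),"ang",np.degrees(np.arctan2(-a[1],-a[0])).round(1),"A in tool xy from nose mm",(Rm.T@a*1000).round(1),"F tool",(Rm.T@s['force']).round(1),"M tool",(Rm.T@s['moment']).round(2),"t",s['clock'])
E
python3 -c "
from h import *
rep()"
```

```text
pos [ 0.566  -0.0625  0.1088] yaw 165.84 nose r 0.0258 ang -11.3 A in tool xy from nose mm [25.7 -1.3 -0.2] F tool [-0.4 -0.1  1.1] M tool [ 0.   -0.04 -0.02] t 9.55
```

>>> move_arm(commands=[[[0,1.5,0,0,0],[0,3,0,0,0],[0,4.5,0,0,0],[0,6,0,0,0],[0,6,0,0,0]]])

```text
clock: 10.18
position: [0.5601, -0.061, 0.1088]
tcp_rot: [-0.387, -3.118, 0.0]
force: [1.0, -0.1, -1.0]
width: 0.115
grip_force: 68.8
```

```bash
python3 -c "
from h import *
rep()"
```

```text
pos [ 0.5601 -0.061   0.1088] yaw 165.86 nose r 0.0198 ang -10.4 A in tool xy from nose mm [19.7 -1.3 -0.2] F tool [-1.   0.2  1. ] M tool [ 0.04  0.04 -0.04] t 10.175
```

>>> move_arm(commands=[[[0,1.5,0,0,0],[0,3,0,0,0],[0,4.5,0,0,0],[0,6,0,0,0],[0,6,0,0,0]]])

```text
clock: 10.8
position: [0.5543, -0.0596, 0.1088]
tcp_rot: [-0.387, -3.118, 0.0]
force: [-0.2, 0.1, -1.1]
width: 0.111
grip_force: 68.8
```

```bash
python3 -c "
from h import *
rep()"
```

```text
pos [ 0.5543 -0.0596  0.1088] yaw 165.86 nose r 0.0138 ang -8.8 A in tool xy from nose mm [13.7 -1.3 -0.2] F tool [0.2 0.1 1.1] M tool [ 0.01 -0.02 -0.04] t 10.8
```

>>> move_arm(commands=[[[0,1,0,0,0],[0,2,0,0,0],[0,3,0,0,0],[0,4,0,0,0],[0,4,0,0,0]]])

```text
clock: 11.42
position: [0.5517, -0.0588, 0.1091]
tcp_rot: [0.387, 3.115, 0.0]
force: [4.3, -1.1, -1.6]
width: 0.111
grip_force: 68.8
```

```bash
python3 -c "
from h import *
rep()"
```

```text
pos [ 0.5517 -0.0588  0.1091] yaw 165.86 nose r 0.0111 ang -7.0 A in tool xy from nose mm [11.  -1.4 -0.1] F tool [-4.4 -0.   1.6] M tool [ 0.01 -1.02 -0.03] t 11.425
```

>>> move_arm(commands=[[[0,0.2,-6.2,0,0.06],[0,0.7,-12.5,0,0.12],[0,1.6,-18.6,0,0.18],[0,2.9,-24.7,0,0.24],[0,2.9,-24.7,0,0.24]]])

```text
clock: 12.05
position: [0.5441, -0.0801, 0.1093]
tcp_rot: [0.759, 3.045, 0.004]
force: [9.3, 6.6, -1.6]
width: 0.109
grip_force: 69.0
```

```bash
python3 -c "
from h import *
rep((.451,-.034))"
```

```text
pos [ 0.5441 -0.0801  0.1093] yaw 151.99 nose r 0.0123 ang -13.7 A in tool xy from nose mm [11.9 -3.  -0. ] F tool [-5.1 10.2  1.7] M tool [-2.15 -0.98  0.32] t 12.05
```

>>> move_arm(commands=[[[0,0.2,-5.2,0,0.05],[0,0.5,-10.4,0,0.1],[0,1.1,-15.5,0,0.15],[0,2.0,-20.7,0,0.2],[0,2.0,-20.7,0,0.2]]])

```text
clock: 12.68
position: [0.5333, -0.0978, 0.1094]
tcp_rot: [1.059, 2.953, 0.005]
force: [9.7, 5.7, -2.2]
width: 0.112
grip_force: 69.0
```

```bash
python3 -c "
from h import *
rep((.451,-.034))"
```

```text
pos [ 0.5333 -0.0978  0.1094] yaw 140.53 nose r 0.0125 ang -25.3 A in tool xy from nose mm [12.1 -3.1  0.1] F tool [-3.8 10.5  2.2] M tool [-2.37 -0.91  0.32] t 12.675
```

>>> move_arm(commands=[[[0,0,-1.5,0,0.015],[0,0.1,-3,0,0.03],[0,0.1,-4.5,0,0.045],[0,0.1,-4.5,0,0.045]]])

```text
clock: 13.18
position: [0.5306, -0.1013, 0.1094]
tcp_rot: [1.124, 2.928, 0.005]
force: [10.1, 4.8, -1.5]
width: 0.11
grip_force: 69.0
```

```bash
python3 -c "
from h import *
rep((.451,-.034))"
```

```text
pos [ 0.5306 -0.1013  0.1094] yaw 137.99 nose r 0.0126 ang -26.9 A in tool xy from nose mm [12.2 -3.3  0.1] F tool [-4.3 10.3  1.6] M tool [-2.34 -0.94  0.35] t 13.175
```

>>> move_arm(commands=[[[0,0,-1.5,0,0.015],[0,0.1,-3,0,0.03],[0,0.1,-4.5,0,0.03],[0,0.1,-4.5,0,0.03]]])

```text
clock: 13.68
position: [0.528, -0.1044, 0.1095]
tcp_rot: [1.168, 2.91, 0.006]
force: [11.7, 6.8, -2.6]
width: 0.11
grip_force: 69.1
```

```bash
python3 -c "
from h import *
rep((.451,-.034))"
```

```text
pos [ 0.528  -0.1044  0.1095] yaw 136.27 nose r 0.0125 ang -32.9 A in tool xy from nose mm [12.3 -2.3  0.1] F tool [-3.7 13.   2.7] M tool [-2.74 -0.87  0.46] t 13.675
```

Force is beginning to rise; nudge further.

>>> move_arm(commands=[[[0,0,-1.5,0,0.01],[0,0,-3,0,0.02],[0,0,-3,0,0.02]]])

```text
clock: 14.05
position: [0.5262, -0.1063, 0.1095]
tcp_rot: [1.197, 2.898, 0.006]
force: [12.2, 7.1, -2.8]
width: 0.11
grip_force: 69.2
```

```bash
python3 -c "
from h import *
rep((.451,-.034))"
```

```text
pos [ 0.5262 -0.1063  0.1095] yaw 135.12 nose r 0.0124 ang -36.5 A in tool xy from nose mm [12.3 -1.8  0.1] F tool [-3.6 13.7  2.9] M tool [-2.99 -0.85  0.58] t 14.05
```

>>> move_arm(commands=[[[0,0,-1.5,0,0.01],[0,0,-3,0,0.02],[0,0,-4,0,0.02],[0,0,-4,0,0.02]]])

```text
clock: 14.55
position: [0.5239, -0.1088, 0.1096]
tcp_rot: [1.226, 2.886, 0.007]
force: [12.6, 9.2, -1.9]
width: 0.11
grip_force: 69.6
```

```bash
python3 -c "
from h import *
rep((.451,-.034))"
```

```text
pos [ 0.5239 -0.1088  0.1096] yaw 133.97 nose r 0.0125 ang -43.7 A in tool xy from nose mm [12.4 -0.5  0.2] F tool [-2.2 15.4  2. ] M tool [-3.44 -0.67  0.85] t 14.55
```

Run:
```python
from h import *
C=cam('wrist'); im=vision.snapshot('wrist')
np.save("c4.npy",np.c_[C[0],C[1],C[2]])
cv2.imwrite("pics/w4.png",cv2.resize(im,(800,600),interpolation=cv2.INTER_CUBIC))
```

```text
(no output)
```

View pics/w4.png

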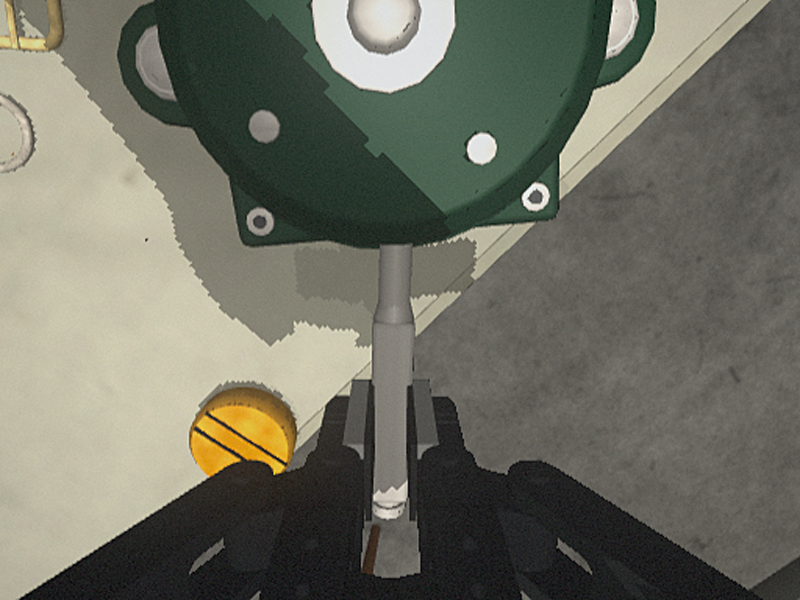

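>>> move_arm(commands=[[[0,0,1,1,-0.01],[0,0,2.5,2,-0.03],[0,0,2.5,2,-0.03]]])

```text
clock: 14.98
position: [0.5255, -0.1073, 0.1078]
tcp_rot: [1.183, 2.904, 0.007]
force: [12.8, 8.4, 2.5]
width: 0.112
grip_force: 70.3
```

```bash
python3 -c "
from h import *
rep((.451,-.034))"
```

```text
pos [ 0.5255 -0.1073  0.1078] yaw 135.68 nose r 0.0125 ang -46.1 A in tool xy from nose mm [12.5  0.4 -1.6] F tool [-3.3 15.  -2.4] M tool [-3.08 -0.47  0.87] t 14.975
```

>>> move_arm(commands=[[[0,0,1.5,0,0],[0,0,3,0,0],[0,0,3,0,0]]])

```text
clock: 15.35
position: [0.5264, -0.1063, 0.1077]
tcp_rot: [1.184, 2.904, 0.004]
force: [9.3, 2.9, 2.3]
width: 0.112
grip_force: 69.8
```

```bash
python3 -c "
from h import *
rep((.451,-.034))"
```

```text
pos [ 0.5264 -0.1063  0.1077] yaw 135.65 nose r 0.0125 ang -39.6 A in tool xy from nose mm [12.5 -1.  -1.7] F tool [-4.6  8.6 -2.2] M tool [-1.91 -0.75  0.55] t 15.35
```

>>> move_arm(commands=[[[0,0,2,0,0],[0,0,3.5,0,0],[0,0,3.5,0,0]]])

```text
clock: 15.72
position: [0.5274, -0.105, 0.1074]
tcp_rot: [1.185, 2.906, 0.001]
force: [6.0, -1.7, 0.6]
width: 0.109
grip_force: 69.5
```

```bash
python3 -c "
from h import *
rep((.451,-.034))"
```

```text
pos [ 0.5274 -0.105   0.1074] yaw 135.63 nose r 0.0126 ang -32.1 A in tool xy from nose mm [12.3 -2.7 -1.9] F tool [-5.5  3.  -0.6] M tool [-0.64 -0.91  0.24] t 15.725
```

Unloaded; release and rise.

>>> move_arm(commands=[[[0.1,0,1,0,0],[0.2,0,1,0,0],[0.4,0,1,0,0],[0.5,0,1,0,0],[0.5,0,1,0,0]]])

```text
clock: 16.35
position: [0.5261, -0.1038, 0.1067]
tcp_rot: [-1.183, -2.91, 0.0]
force: [0.1, 0.1, 0.8]
width: 0.497
grip_force: 0.0
```

>>> move_arm(commands=[[[0.5,0,1,-10,0],[0.5,0,1,-30,0],[0.5,0,1,-80,0],[0.5,0,1,-130,0],[0.5,0,1,-130,0]]])

```text
clock: 16.98
position: [0.5289, -0.1035, 0.2409]
tcp_rot: [1.18, 2.904, 0.004]
force: [-0.3, -0.2, -1.1]
width: 0.503
grip_force: 0.0
```

Run:
```python
from h import *
s=get_state(); print(s['position'],s['force'])
C=cam('wrist'); im=vision.snapshot('wrist')
np.save("c5.npy",np.c_[C[0],C[1],C[2]])
cv2.imwrite("pics/w5.png",cv2.resize(im,(800,600),interpolation=cv2.INTER_CUBIC))
```

```text
[ 0.52893837 -0.10350467  0.24094554] [-0.25161947 -0.22963171 -1.09299182]
```

View pics/w5.png

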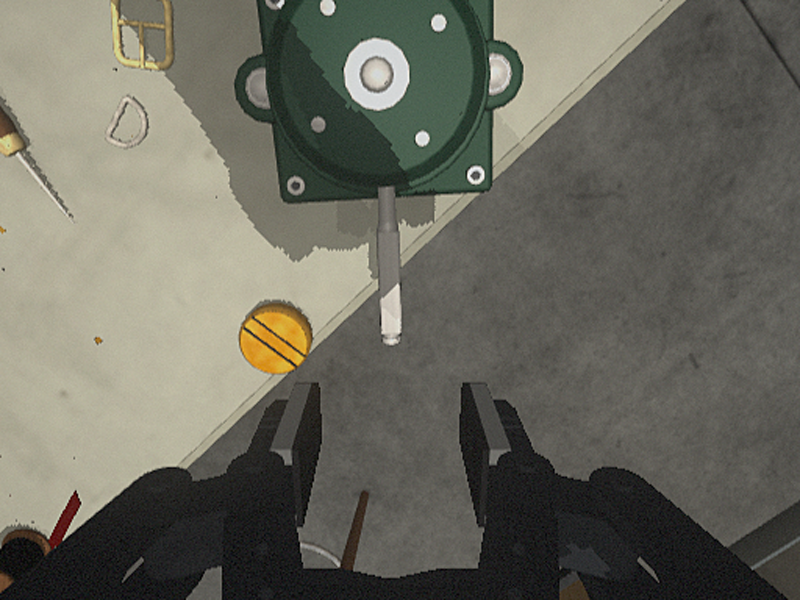

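Run:
```python
from h import *
c=np.load("c5.npy"); C=(c[:,:3],c[:,3:6],c[:,6]); f=1.5625
P=lambda u,v,z: px2w(C,np.array((u,v))/f,z)[:2]
b1,b2=P(296,185,.016),P(476,174,.016); n1,n2=P(258,88,.098),P(499,73,.098); sc=P(377,74,.138)
sh=P(389,283,.112); bt=P(391,343,.104); so=P(388,232,.113)
y=(n2-n1)/np.linalg.norm(n2-n1); y2=(b2-b1)/np.linalg.norm(b2-b1); yy=(y+y2)/np.linalg.norm(y+y2); x=np.array([yy[1],-yy[0]])
for o in (sc,(n1+n2)/2): print(o,[((p-o)@x*1000).round(1) for p in (so,sh,bt)],[((p-o)@yy*1000).round(1) for p in (so,sh,bt)])
print(np.degrees(np.arctan2(x[1],x[0])),(b1+b2)/2)
```

```text
[ 0.45108832 -0.03477339] [np.float64(74.2), np.float64(102.4), np.float64(141.3)] [np.float64(0.4), np.float64(-0.8), np.float64(-1.9)]
[ 0.45068377 -0.03465125] [np.float64(74.6), np.float64(102.8), np.float64(141.7)] [np.float64(0.5), np.float64(-0.6), np.float64(-1.7)]
-40.84328825449302 [ 0.49394151 -0.07183215]
```

Shank is home (shoulder at x = 74 mm), y ≈ −1 mm, and nothing is touched. Hand in.

```bash
python3 -c "
from h import *
print(workorder.finish_job())"
```

```text
the job is handed in; nothing more can be done
None
```

The job is handed in with no verdict returned: by my last wrist-camera measurement the bar is fully home in the hole, swung to point straight back (shank about 1 mm off the middle line), and released, with the gripper clear above it.

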